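# Clamp a glued-up case while it sets

## Task

Slide the glued-up case along the board until it is up against the end stop under the clamp. Then slide the clamp's jaw down the bar, pressing on its arm until the foot bears on the case and the arm tilts and binds, and turn the wooden handle clockwise a good quarter turn so that the case is clamped tight. Let go, and leave the mug, the stapler and the round case where they are.

Things in the scene. Friction and masses are not known exactly. Their poses are not given: they have to be found in the camera images.
- station: Fixed plywood board 360 x 130 x 18 mm with the clamp. Origin on the table, below the screw axis, mid-board. +x points from the screw to the upright bar; the open -x end faces the robot, roughly. The steel bar (18 x 25 mm) stands at x = +145 mm and rises 272 mm above the table; the jaw's head round it is 40 mm square and 120 mm high.
- seat (a point): Centre of the case's place on the board's upper face (18 mm above the table), under the screw; axes as the board. Two wooden rails along x, 12 mm high, inner faces at y = +-31.5 mm, run from x = -170 to +80 mm; the end stop across them, 30 mm high, has its face at x = +80 mm.
- case: Glued-up case: oblong box 160 mm long (x), 56 wide (y), 45 high, 0.2 to 0.45 kg, cork-brown with a white band round its middle, loose between the rails, long side along the board. Origin at its centre. It starts 35 to 70 mm short of the end stop; against the stop its centre is over the board's origin. It can be pushed along by its near (-x) end face.
- press (a point): Point on the upper face of the clamp's horizontal arm, 80 mm from the screw axis and 65 mm from the bar: the place to press the jaw down. The dark steel arm is 18 mm wide and 22 mm thick and runs from the bar to the screw. Its x axis points to the bar.
- handle (a point): Centre of the clamp's wooden T-handle: a crosspiece 70 mm long (this point's y axis), 16 mm thick (its x axis) and 20 mm high, on the vertical screw, 60 mm above the arm's centre line; below it are 34 mm of free height over the arm's screw boss, with only the 18 mm thick screw shank in it. Turns about the vertical screw.
- foot: Ball-shaped dark rubber foot under the screw, 32 mm across. Origin at its lowest point. It sits springily on the screw (30 N/mm).
- jaw (a joint): How far the jaw has slid down the bar from its highest place, m; 0 to 0.035 at the start. It stays where it is left; about 3 N downward slides it. With the case in place under it, the foot meets the case near 0.058.
- jaw_tilt (a joint): Tilt of the clamp's arm, rad: about -0.01 hanging free, grows as its screw end is lifted by the work. From about 0.02 it binds on the bar: the jaw stays, and more load tilts it a little further. Pressing down at press 5 to 6 mm beyond first contact (about 13 to 18 N) brings it there.
- screw (a joint): Angle of the handle, rad: grows as it is turned clockwise seen from above, which drives the foot down 2 mm per rad; -0.25 to 0.25 at the start, range -0.6 to 6. It turns with about 0.12 N m and stays where left. Turning it to 1.25 or more after the arm has bound clamps tight (about 15 to 28 N).
- mug: White mug, 80 mm across, 90 mm high, a bystander. Origin under its centre.
- stapler: Stapler, 140 mm long, 45 mm high, a bystander. Origin under its centre.
- round_case: Round cork-brown case with a white band, 120 mm across, 46 mm high, a bystander. Origin under its centre.

How it is judged:
By the outcome, as a careful person would: the job done as asked, in the order asked, and still so for the second after the job is handed in, with the robot touching nothing.
It also fails if it takes over 64 s, if anything falls off the work surface, if the arm or the gripper's body presses on something with over 40 N, if the wrist force passes 120 N, or if a joint passes its speed limit or range.

## Robot

A 6-joint arm with a two-finger parallel gripper is mounted at the origin on the work surface. World frame = base frame: x ahead of the robot, y to its left, z up, the work surface at z = 0. Lengths are in mm, angles in rad, forces in N, time in s.
With the tool pointing down it reaches from about 400 to 925 mm from the base axis. Payload 12.5 kg.
Tool frame: the origin (TCP) lies midway between the tips of the shut fingers; the grasp point (between the pads) lies 19 mm behind it; z points along the fingers, y is the line along which they close (so a half turn about z gives the same grasp; the last joint's range is limited). The gripper opens to 95 mm and grips with 3 to 60 N. Pads are 20 mm wide; open, the fingers measure 119 mm over their backs; the gripper's body (75 mm by 180 mm) begins 59 mm behind the grasp point.
Start: joints at [-1.239, 0.491, 1.559, -0, 1.092, -0.106], TCP at [264.992, -566.062, 214.661] pointing down, gripper open.
Joint ranges: [-3.1, 3.1], [-0.84, 2.19], [0.05, 2.79], [-1.13, 4.28], [0.06, 2.93], [-2.69, 2.69]. Speed limits (rad/s): [2.22, 2.22, 2.79, 3.14, 3.14, 3.14].

## Interface

Orientations are given as [roll, pitch, yaw] about the fixed x, y, z axes, in that order (R = Rz(yaw) Ry(pitch) Rx(roll)).
In Python, from cell import state, read_camera, camera_info, env gives the robot as it stands.
- The arm moves only by the tool move_arm, never from a script. Its argument "commands" is a list of rows, each a list of 3 entries, a list of its own where there are three numbers: the shift along the world's x, y, z in cm, then the turn, a rotation vector about the world's x, y, z in degrees, then the opening, from 0 (shut) to 1 (fully open). A call has 1 to 10 rows; each row shifts and turns the commanded pose from where the row before left it; what a row does not reach is not made up. A row lasts 1/10 s, in which the tool goes at most 50 mm and 8.59 degrees, less where a joint would pass 70% of its speed; a pose out of reach is approached as far as the arm can. A call with a gripper value outside its range is refused whole. The fingers move at their own pace and stop on an object; the grip force is fixed at half the most. Time passes only in rows, so rows that do not move let the fingers close. It gives the time, the measured TCP pose, the force, the opening and the grip force at its end, in the units of the state.
- state(): the state, without advancing time (a new reading comes with each control period).
- read_camera(name): name is "scene" or "top" or "wrist"; returns the picture (384x512x3 uint8, blue, green, red); there is no depth.
- camera_info(name): a dict with "K" (3x3 intrinsics, pixels), "cam_to_world" (4x4, takes a point from camera to world coordinates). Camera axes: x right, y down, z forward; pixel columns grow to the right and rows downward; lengths in mm; the calibration is good to about 2 mm. A picture is of the moment at which its call begins: read the wrist's pose just before it. camera_info takes no time and is no camera call; for the wrist camera it gives the pose at the moment of the call.
- env.job_done(): hands the job in; it is judged then, once.
The state is a dict: "t": time; "joints": joint angles; "qvel": joint speeds; "tau": joint torques, N m; "eef_pos": TCP position; "tcp_rot": TCP orientation; "ft_force": force on the tool from outside, world axes, zero at the start; "moment": the same for the moment, N m; "opening": opening from 0.0 (shut) to 1.0 (fully open); "grip_force": force on a finger pad.
Only numpy, scipy, OpenCV 4.12 (cv2) and the standard library are available. Lean on these libraries where they do the work, as an engineer would, in place of code of your own. Each camera call takes 0.05 s, during which the arm holds its last target. There are 200 camera calls.

## Working session

There is one attempt and no reset: what is moved stays moved. The work goes in short steps, Python scripts to look and compute and a tool call to move; the robot and the scene stay as the last step left them, time stands still between calls to the robot, and variables do not carry over. Pictures are saved under pics/ and viewed, at most 10 in all, crops included, and the job is handed in when it is done.

Besides the shell and the picture viewer there is one more tool, called after "Call:" in YAML: its name, and indented under it one key for each argument. move_arm: Moves the arm, as the interface text tells. Its arguments: {"type":"object","properties":{"commands":{"type":"array"}},"required":["commands"]}

```bash
mkdir -p pics; ls; python3 - <<'E'
from cell import state, read_camera, camera_info
import cv2, numpy as np
s=state(); print(s['t'],s['eef_pos'],s['tcp_rot'])
for n in ('scene','top'):
    im=read_camera(n); cv2.imwrite(f'pics/{n}0.png',im); i=camera_info(n); print(n,np.round(i['K'],1).tolist(),np.round(i['cam_to_world'],3).tolist())
E
```

```text
pics
0.0 [ 264.92244698 -565.79810302  214.04367703] [-3.14045684e+00 -1.45184086e-04  4.37816857e-01]
scene [[357.4, 0.0, 252.6], [0.0, 357.4, 190.2], [0.0, 0.0, 1.0]] [[-0.187, 0.759, -0.624, 1191.387], [0.982, 0.136, -0.129, 117.314], [-0.013, -0.637, -0.771, 884.339], [0.0, 0.0, 0.0, 1.0]]
top [[386.9, 0.0, 254.0], [0.0, 386.9, 191.4], [0.0, 0.0, 1.0]] [[0.025, -0.998, 0.054, 515.973], [-1.0, -0.025, 0.001, -24.035], [0.001, -0.054, -0.999, 1346.891], [0.0, 0.0, 0.0, 1.0]]
```

View pics/scene0.png

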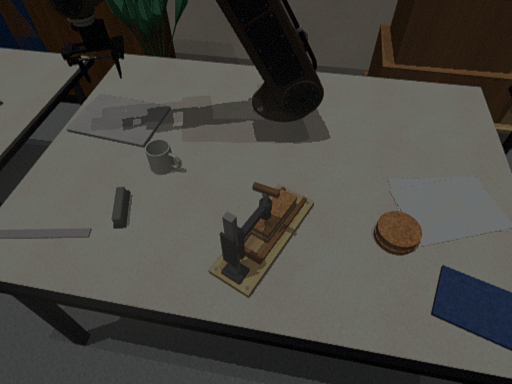

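View pics/top0.png

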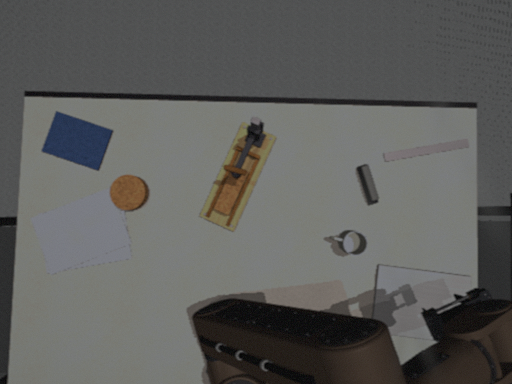

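Scene: the clamp station is mid-table and the bystanders are well clear of it. Top view: board corners are about (200,216), (236,230), (276,135), (243,123), and the bar is at (256,128).

```bash
cat > h.py <<'E'
import numpy as np, cv2
from cell import state, read_camera, camera_info
def ray(i,uv,z):
    K=i['K'];T=np.array(i['cam_to_world']);d=T[:3,:3]@np.linalg.solve(K,[uv[0],uv[1],1.]);o=T[:3,3]
    return o+d*(z-o[2])/d[2]
def proj(i,p):
    T=np.linalg.inv(i['cam_to_world']);q=i['K']@(T[:3,:3]@np.array(p,float)+T[:3,3]);return q[:2]/q[2]
E
python3 - <<'E'
from h import *
im=cv2.imread('pics/top0.png');i=camera_info('top')
hsv=cv2.cvtColor(im,cv2.COLOR_BGR2HSV)
m=((hsv[...,1]>70)&(hsv[...,0]<40)&(hsv[...,2]>50)).astype(np.uint8)*255
m[:, :185]=0;m[:,300:]=0;m[:100]=0;m[245:]=0
c=max(cv2.findContours(m,0,2)[0],key=cv2.contourArea)
P=np.array([ray(i,p[0],18)[:2] for p in c],np.float32)
r=cv2.minAreaRect(P);print(r,cv2.boxPoints(r))
cv2.imwrite('pics/topc.png',cv2.resize(im[105:245,180:300],None,fx=4.2,fy=4.2,interpolation=cv2.INTER_CUBIC))
E
```

```text
((638.88134765625, 35.28608703613281), (127.55571746826172, 356.4767761230469), 67.15559387207031) [[449.86307   45.70828 ]
 [778.37866  -92.686676]
 [827.89966   24.863895]
 [499.38403  163.25885 ]]
```

View pics/topc.png

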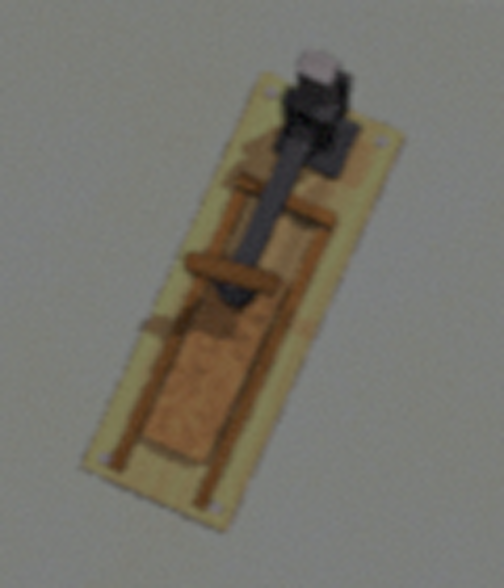

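Top crop: the case's near end is at crop (175,450). The handle is at (232,272) and the arm runs to the bar at (318,120). I'll move to behind the case with the fingers shut.

Call:
move_arm:
  commands:
    - [[3,4,0],[0,0,8.2],0]
    - [[3,4,0],[0,0,8.2],0]
    - [[3,4,0],[0,0,8.2],0]
    - [[3,4,0],[0,0,8.2],0]
    - [[2,4,0],[0,0,8.2],0]
    - [[1,4.3,0],[0,0,8.2],0]
    - [[1,4.3,0],[0,0,8.2],0]
    - [[1,4.3,0],[0,0,8.2],0]
    - [[1,4.3,0],[0,0,8.2],0]
    - [[0,4.3,0],[0,0,8.2],0]

```text
t: 1.1
eef_pos: [445.5, -149.4, 214.5]
tcp_rot: [3.141, -0.0, 1.875]
ft_force: [1.6, 0.6, 0.4]
opening: 0.22
grip_force: 0.0
```

Call:
move_arm:
  commands:
    - [[0,4.3,0],[0,0,8.2],0]
    - [[0,4.3,0],[0,0,8.2],0]
    - [[0,4.3,0],[0,0,8.2],0]
    - [[0,4.3,0],[0,0,8.2],0]
    - [[0,4.3,0],[0,0,8.2],0]
    - [[0,4,0],[0,0,8.2],0]
    - [[0,0,0],[0,0,0],0]
    - [[0,0,0],[0,0,0],0]

```text
t: 1.9
eef_pos: [444.7, 104.5, 214.5]
tcp_rot: [-3.141, -0.0, 2.729]
ft_force: [0.4, -0.5, -0.2]
opening: 0.004
grip_force: 0.0
```

```bash
python3 - <<'E'
from h import *
s=state(); print(s['t'],s['eef_pos'],np.degrees(s['tcp_rot']),s['joints'],s['ft_force'])
O=np.array([638.9,35.3]);a=np.radians(-22.84);u=np.array([np.cos(a),np.sin(a)]);v=np.array([-u[1],u[0]])
i=camera_info('top')
p=ray(i,(180+175/4.2,105+450/4.2),63)[:2]-O;print('case near end',p@u,p@v)
print('target',O-175*u)
iw=camera_info('wrist');im=read_camera('wrist');cv2.imwrite('pics/w1.png',im);print(np.round(iw['cam_to_world'],2).tolist())
im=read_camera('scene');cv2.imwrite('pics/s1.png',cv2.resize(im[160:310,190:340],None,fx=4,fy=4,interpolation=cv2.INTER_CUBIC))
E
```

```text
1.9 [444.72181414 104.51937978 214.46224689] [-1.79983188e+02 -2.08551647e-02  1.56347034e+02] [ 8.61257613e-02  2.52980394e-01  1.95281539e+00 -1.03656597e-04
  9.36256888e-01 -1.07178701e+00] [ 0.44052227 -0.49623095 -0.22177516]
case near end -133.85033024793228 -5.32195491115759
target [477.62133174 103.22783792]
[[0.4, 0.89, 0.24, 378.32], [0.92, -0.39, -0.1, 133.57], [-0.0, 0.26, -0.97, 384.38], [0.0, 0.0, 0.0, 1.0]]
```

View pics/w1.png

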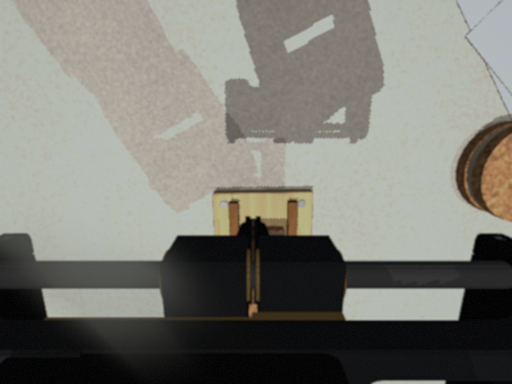

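View pics/s1.png

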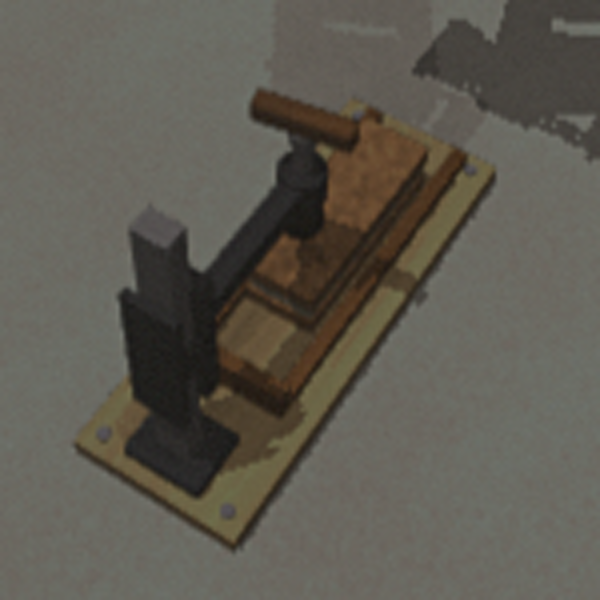

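Wrist: the board's near edge is at row 188, columns 213–312, which agrees with the top-view fit. Scene crop: handle centre is about (306,117), and the foot hangs well above the case. Next I'll triangulate the handle and descend behind the case.

Call:
move_arm:
  commands:
    - [[1.85,-0.15,-2],[0,0,0.8],0]
    - [[1.9,-0.2,-3],[0,0,0],0]
    - [[0,0,-4],[0,0,0],0]
    - [[0,0,-4],[0,0,0],0]
    - [[0,0,-3],[0,0,0],0]
    - [[0,0,-1.6],[0,0,0],0]
    - [[0,0,0],[0,0,0],0]
    - [[0,0,0],[0,0,0],0]

```text
t: 2.8
eef_pos: [482.8, 99.5, 39.0]
tcp_rot: [-3.142, -0.0, 2.74]
ft_force: [0.2, 0.3, 0.3]
opening: 0.001
grip_force: 0.0
```

```bash
python3 - <<'E'
from h import *
a=camera_info('top');b=camera_info('scene')
def tri(pa,pb):
    P=[a['K']@np.linalg.inv(a['cam_to_world'])[:3],b['K']@np.linalg.inv(b['cam_to_world'])[:3]]
    X=cv2.triangulatePoints(P[0],P[1],np.array(pa,float),np.array(pb,float)).ravel();return X[:3]/X[3]
O=np.array([638.9,35.3]);an=np.radians(-22.84);u=np.array([np.cos(an),np.sin(an)]);v=np.array([-u[1],u[0]])
T=lambda x,y:(180+x/4.2,105+y/4.2);S=lambda x,y:(190+x/4,160+y/4)
for n,p,q in [('handle ctr',T(232,270),S(306,114)),('h end +y',T(190,260),S(357,128)),('h end -y',T(277,278),S(254,99)),('bar top',T(318,65),S(160,225))]:
    X=tri(p,q);print(n,X.round(),((X[:2]-O)@u).round(),((X[:2]-O)@v).round(), (proj(a,X)-p).round(1),(proj(b,X)-q).round(1))
s=state();print(s['eef_pos'],s['ft_force'])
E
```

```text
handle ctr [640.  36. 216.] 1.0 1.0 [-0.7  0.1] [-1.  0.]
h end +y [646.  66. 217.] -5.0 31.0 [-1.1  0.1] [-1.5  0. ]
h end -y [635.   3. 218.] 9.0 -31.0 [-0.4  0.1] [-0.6  0. ]
bar top [773. -21. 270.] 146.0 0.0 [-0.7  0.1] [-1.1  0. ]
[482.77531631  99.52218481  38.98460881] [0.18442024 0.30743951 0.31419766]
```

Origin confirmed (handle at 1,1, bar at 146,0). The handle is about z 215 and screw about -0.22. Now pushing.

Call:
move_arm:
  commands:
    - [[0.92,-0.38,0],[0,0,0],0]
    - [[0.46,-0.19,0],[0,0,0],0]
    - [[0.46,-0.19,0],[0,0,0],0]
    - [[0.46,-0.19,0],[0,0,0],0]
    - [[0.46,-0.19,0],[0,0,0],0]
    - [[0.46,-0.19,0],[0,0,0],0]
    - [[0.46,-0.19,0],[0,0,0],0]
    - [[0.46,-0.19,0],[0,0,0],0]
    - [[0.46,-0.19,0],[0,0,0],0]
    - [[0.46,-0.19,0],[0,0,0],0]

```text
t: 3.8
eef_pos: [533.4, 79.4, 38.6]
tcp_rot: [3.142, -0.0, 2.742]
ft_force: [-1.6, 0.6, 1.6]
opening: 0.009
grip_force: 1.1
```

Call:
move_arm:
  commands:
    - [[0.46,-0.19,0],[0,0,0],0]
    - [[0.46,-0.19,0],[0,0,0],0]
    - [[0.46,-0.19,0],[0,0,0],0]
    - [[0,0,0],[0,0,0],0]

```text
t: 4.2
eef_pos: [547.8, 73.5, 38.6]
tcp_rot: [3.141, 0.001, 2.741]
ft_force: [0.2, 0.0, -0.2]
opening: 0.004
grip_force: 0.0
```

Call:
move_arm:
  commands:
    - [[0.28,-0.12,0],[0,0,0],0]
    - [[0.28,-0.12,0],[0,0,0],0]
    - [[0.18,-0.08,0],[0,0,0],0]
    - [[0,0,0],[0,0,0],0]

```text
t: 4.6
eef_pos: [554.7, 70.5, 38.7]
tcp_rot: [3.141, 0.001, 2.742]
ft_force: [-0.0, 0.4, -0.2]
opening: 0.007
grip_force: 0.0
```

Call:
move_arm:
  commands:
    - [[0.14,-0.06,0],[0,0,0],0]
    - [[0,0,0],[0,0,0],0]

```text
t: 4.8
eef_pos: [555.0, 70.2, 38.6]
tcp_rot: [-3.141, -0.002, 2.742]
ft_force: [-3.9, 2.3, 3.0]
opening: 0.008
grip_force: 2.3
```

Call:
move_arm:
  commands:
    - [[0.14,-0.06,0],[0,0,0],0]
    - [[0.14,-0.06,0],[0,0,0],0]
    - [[0,0,0],[0,0,0],0]

```text
t: 5.1
eef_pos: [555.0, 70.1, 38.6]
tcp_rot: [-3.14, -0.007, 2.742]
ft_force: [-16.3, 10.1, 13.0]
opening: 0.004
grip_force: 9.9
```

The case is against the stop: it doesn't move under 16 N. Backing off, going up, and over to the press point.

Call:
move_arm:
  commands:
    - [[-1.4,0.6,0],[0,0,0],0]
    - [[-1.8,0.78,0],[0,0,0],0]
    - [[0,0,4],[0,0,0],0]
    - [[0,0,5],[0,0,0],0]
    - [[0,0,5],[0,0,0],0]
    - [[0,0,5],[0,0,0],0]
    - [[0,0,3],[0,0,0],0]
    - [[0,0,0],[0,0,0],0]

```text
t: 5.9
eef_pos: [528.1, 82.7, 263.1]
tcp_rot: [3.138, 0.008, 2.742]
ft_force: [-0.4, 1.5, -0.6]
opening: 0.002
grip_force: 0.0
```

Call:
move_arm:
  commands:
    - [[3.72,-1.55,0],[0,0,0],0]
    - [[3.72,-1.55,0],[0,0,0],0]
    - [[3.72,-1.55,0],[0,0,0],0]
    - [[3.72,-1.55,0],[0,0,0],0]
    - [[3.4,-1.5,0],[0,0,0],0]
    - [[0,0,0],[0,0,0],0]
    - [[0,0,0],[0,0,0],0]

```text
t: 6.6
eef_pos: [709.2, 5.3, 256.7]
tcp_rot: [-3.141, -0.002, 2.741]
ft_force: [-0.4, 0.1, -0.2]
opening: 0.003
grip_force: 0.0
```

```bash
python3 - <<'E'
from h import *
O=np.array([638.9,35.3]);an=np.radians(-22.84);u=np.array([np.cos(an),np.sin(an)]);v=np.array([-u[1],u[0]])
s=state();d=s['eef_pos'][:2]-O;print(s['t'],s['eef_pos'],d@u,d@v,O+80*u-s['eef_pos'][:2],s['ft_force'],s['tcp_rot'])
im=read_camera('scene');cv2.imwrite('pics/s2.png',cv2.resize(im[130:310,170:350],None,fx=3.3,fy=3.3,interpolation=cv2.INTER_CUBIC))
E
```

```text
6.6 [709.18838095   5.32121685 256.70330956] 76.41377369834277 -0.345145558202748 [ 3.43901025 -1.07394276] [-0.41398276  0.13714461 -0.20720697] [-3.14099218e+00 -2.16375062e-03  2.74100845e+00]
```

View pics/s2.png

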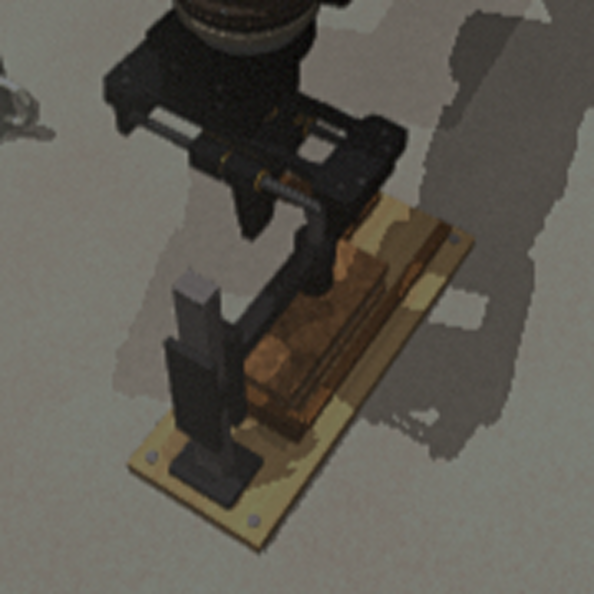

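The case sits against the stop, and the shut fingers are above the arm (fingertip about (250,230)). Descending.

Call:
move_arm:
  commands:
    - [[0.34,-0.1,-2],[0,0,0],0]
    - [[0,0,-2.5],[0,0,0],0]
    - [[0,0,-1.8],[0,0,0],0]
    - [[0,0,-1],[0,0,0],0]
    - [[0,0,-0.6],[0,0,0],0]
    - [[0,0,-0.4],[0,0,0],0]
    - [[0,0,0],[0,0,0],0]

```text
t: 7.35
eef_pos: [712.7, 4.8, 175.9]
tcp_rot: [3.141, 0.0, 2.742]
ft_force: [0.5, -0.6, -0.3]
opening: 0.002
grip_force: 0.0
```

Call:
move_arm:
  commands:
    - [[0,0,-0.4],[0,0,0],0]
    - [[0,0,-0.4],[0,0,0],0]
    - [[0,0,-0.4],[0,0,0],0]
    - [[0,0,0],[0,0,0],0]

```text
t: 7.75
eef_pos: [712.6, 4.6, 163.2]
tcp_rot: [-3.142, -0.0, 2.742]
ft_force: [-0.6, 0.6, 0.7]
opening: 0.005
grip_force: 0.1
```

Call:
move_arm:
  commands:
    - [[0,0,-0.3],[0,0,0],0]
    - [[0,0,-0.3],[0,0,0],0]
    - [[0,0,-0.3],[0,0,0],0]
    - [[0,0,-0.3],[0,0,0],0]
    - [[0,0,-0.3],[0,0,0],0]

```text
t: 8.25
eef_pos: [712.7, 4.6, 148.5]
tcp_rot: [3.141, 0.0, 2.742]
ft_force: [-1.4, 0.9, 3.7]
opening: 0.004
grip_force: 1.9
```

Call:
move_arm:
  commands:
    - [[0,0,-0.3],[0,0,0],0]
    - [[0,0,-0.3],[0,0,0],0]
    - [[0,0,-0.3],[0,0,0],0]

```text
t: 8.55
eef_pos: [712.7, 4.6, 139.4]
tcp_rot: [3.141, 0.0, 2.742]
ft_force: [0.0, 0.6, 4.2]
opening: 0.008
grip_force: 1.9
```

Call:
move_arm:
  commands:
    - [[0,0,-0.2],[0,0,0],0]
    - [[0,0,-0.2],[0,0,0],0]

```text
t: 8.75
eef_pos: [712.7, 4.6, 135.5]
tcp_rot: [3.141, 0.0, 2.742]
ft_force: [-0.2, 0.4, 4.0]
opening: 0.005
grip_force: 1.8
```

Call:
move_arm:
  commands:
    - [[0,0,-0.2],[0,0,0],0]
    - [[0,0,-0.2],[0,0,0],0]

```text
t: 8.95
eef_pos: [712.7, 4.6, 131.5]
tcp_rot: [3.141, 0.0, 2.742]
ft_force: [-0.6, 0.1, 3.2]
opening: 0.003
grip_force: 1.8
```

Call:
move_arm:
  commands:
    - [[0,0,-0.2],[0,0,0],0]
    - [[0,0,-0.2],[0,0,0],0]

```text
t: 9.15
eef_pos: [713.0, 4.6, 128.3]
tcp_rot: [3.141, 0.001, 2.742]
ft_force: [-2.0, 0.2, 12.7]
opening: 0.006
grip_force: 6.7
```

Call:
move_arm:
  commands:
    - [[0,0,-0.15],[0,0,0],0]
    - [[0,0,-0.15],[0,0,0],0]

```text
t: 9.35
eef_pos: [713.3, 4.5, 126.4]
tcp_rot: [3.141, 0.002, 2.742]
ft_force: [-4.0, 0.4, 20.4]
opening: 0.003
grip_force: 10.5
```

Call:
move_arm:
  commands:
    - [[0,0,-0.06],[0,0,0],0]
    - [[0,0,0],[0,0,0],0]
    - [[0,0,0],[0,0,0],0]

```text
t: 9.65
eef_pos: [713.3, 4.6, 126.4]
tcp_rot: [3.141, 0.003, 2.742]
ft_force: [-4.1, -0.6, 19.3]
opening: 0.001
grip_force: 9.2
```

Call:
move_arm:
  commands:
    - [[0,0,-0.08],[0,0,0],0]
    - [[0,0,0],[0,0,0],0]
    - [[0,0,0],[0,0,0],0]

```text
t: 9.95
eef_pos: [713.3, 4.5, 126.1]
tcp_rot: [3.141, 0.003, 2.742]
ft_force: [-5.6, -0.2, 22.8]
opening: 0.003
grip_force: 11.1
```

The foot bears on the case and the stiffness has risen (about 23 N), so the arm is bound. Release, move over the handle, and turn the tool to line up with it.

Call:
move_arm:
  commands:
    - [[0,0,0.3],[0,0,0],0]
    - [[0,0,0.5],[0,0,0],0]
    - [[0,0,3],[0,0,0],0]
    - [[0,0,5],[0,0,0],0]
    - [[0,0,5],[0,0,0],0]
    - [[-1.2,0.5,0],[0,0,-8.5],0.5]
    - [[-1.2,0.5,0],[0,0,-8.5],0.5]
    - [[-1.2,0.5,0],[0,0,-8.5],0.5]
    - [[-1.2,0.5,0],[0,0,-8.5],0.5]
    - [[-1.2,0.5,0],[0,0,-8.5],0.5]

```text
t: 10.95
eef_pos: [652.0, 29.9, 260.7]
tcp_rot: [-3.141, -0.0, 1.994]
ft_force: [0.2, 0.5, 0.1]
opening: 0.366
grip_force: 0.0
```

Call:
move_arm:
  commands:
    - [[-1.3,0.5,0],[0,0,-8.5],0.5]
    - [[0,0,0],[0,0,-8.5],0.5]
    - [[0,0,0],[0,0,-8.5],0.5]
    - [[0,0,0],[0,0,-8.5],0.5]
    - [[0,0,0],[0,0,0],0.5]
    - [[0,0,0],[0,0,0],0.5]

```text
t: 11.55
eef_pos: [639.6, 34.6, 260.9]
tcp_rot: [-3.141, 0.0, 1.411]
ft_force: [-0.6, 0.3, 0.2]
opening: 0.501
grip_force: 0.0
```

```bash
python3 - <<'E'
from h import *
O=np.array([638.9,35.3])
s=state();print(s['t'],s['eef_pos'],O-s['eef_pos'][:2],s['ft_force'],np.degrees(s['tcp_rot']),s['joints'],s['opening'])
i=camera_info('wrist');cv2.imwrite('pics/w3.png',read_camera('wrist'));np.savez('w3.npz',K=i['K'],cam_to_world=i['cam_to_world'])
im=read_camera('scene');cv2.imwrite('pics/s3full.png',im);
for z in (170,180): print(z,proj(i,[*O,z]),proj(camera_info('scene'),[*O,z]))
E
```

```text
11.55 [639.59700909  34.61148574 260.91750384] [-0.69700909  0.68851426] [-0.5940471   0.26542979  0.18236344] [-1.79964097e+02  5.58298131e-03  8.08358554e+01] [-4.89919609e-02  4.74676067e-01  1.45806605e+00 -2.93553245e-05
  1.20948409e+00  1.10962951e-01] 0.5014658688397519
170 [251.67330473 193.62082315] [265.25681761 199.82711714]
180 [251.6360872  196.64527874] [265.31362374 197.37601878]
```

View pics/w3.png

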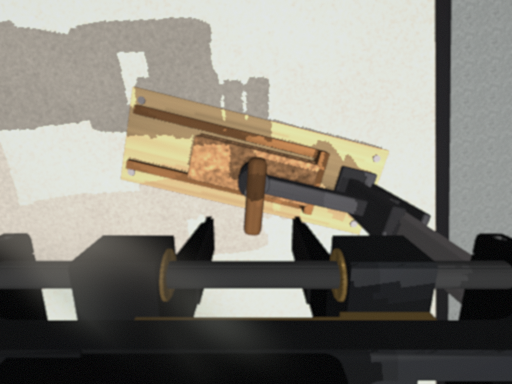

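Wrist: the handle's crosspiece runs from (258,160) to (253,233), centred between the open fingers. I'll work out the offset.

```bash
python3 - <<'E'
from h import *
i=dict(np.load('w3.npz'));im=cv2.imread('pics/w3.png')
for z in (180,187):
    a,b=ray(i,(258.5,160),z),ray(i,(253,233),z);d=a-b;print(a,b,(a+b)/2,np.linalg.norm(d),np.degrees(np.arctan2(d[1],d[0])))
E
```

```text
[649.83248674  66.39165732 180.        ] [634.64800872   1.16530262 180.        ] [642.24024773  33.77847997 180.        ] 66.97048395168197 76.89514217215498
[649.87061468  67.50208002 187.        ] [635.10994786   4.09624623 187.        ] [642.49028127  35.79916313 187.        ] 65.10128295789961 76.895142172155
```

Call:
move_arm:
  commands:
    - [[0.2,0,-2],[0,0,-2.3],0.5]
    - [[0,0,-3],[0,0,0],0.5]
    - [[0,0,-2.5],[0,0,0],0.5]
    - [[0,0,-1.1],[0,0,0],0.5]
    - [[0,0,-0.5],[0,0,0],0.5]
    - [[0,0,0],[0,0,0],0.5]

```text
t: 12.25
eef_pos: [641.9, 34.6, 170.4]
tcp_rot: [3.141, -0.0, 1.367]
ft_force: [-0.3, -1.1, 0.7]
opening: 0.498
grip_force: 0.0
```

Call:
move_arm:
  commands:
    - [[0,0,0],[0,0,0],0.25]
    - [[0,0,0],[0,0,0],0.2]
    - [[0,0,0],[0,0,0],0.1]
    - [[0,0,0],[0,0,0],0]
    - [[0,0,0],[0,0,0],0]
    - [[0,0,0],[0,0,0],0]

```text
t: 12.85
eef_pos: [641.3, 34.7, 170.5]
tcp_rot: [-3.141, 0.0, 1.366]
ft_force: [-3.5, 0.2, 4.1]
opening: 0.167
grip_force: 29.8
```

Gripping the crosspiece (opening 15.9 mm). Turning clockwise.

Call:
move_arm:
  commands:
    - [[0,0,0],[0,0,-5],0]
    - [[0,0,0],[0,0,-5],0]
    - [[0,0,0],[0,0,-5],0]
    - [[0,0,0],[0,0,-5],0]
    - [[0,0,-0.01],[0,0,-5],0]

```text
t: 13.35
eef_pos: [641.1, 34.7, 170.2]
tcp_rot: [-3.141, 0.001, 0.927]
ft_force: [-5.3, 0.5, 2.7]
opening: 0.167
grip_force: 29.9
```

Call:
move_arm:
  commands:
    - [[0,0,0],[0,0,-5],0]
    - [[0,0,0],[0,0,-5],0]
    - [[0,0,0],[0,0,-5],0]
    - [[0,0,0],[0,0,-5],0]
    - [[0,0,-0.01],[0,0,-5],0]

```text
t: 13.85
eef_pos: [640.9, 34.9, 169.9]
tcp_rot: [-3.14, 0.002, 0.491]
ft_force: [-4.3, 1.6, 2.9]
opening: 0.163
grip_force: 30.0
```

```bash
python3 - <<'E'
from cell import *
s=state();print(s['ft_force'],s['moment'],s['joints'])
E
```

```text
[-4.32982948  1.61683158  2.93290503] [0.48181085 1.11910567 0.16846257] [-4.84857573e-02  5.59769445e-01  1.56278104e+00  1.27721953e-04
  1.02104099e+00  1.03172296e+00]
```

Call:
move_arm:
  commands:
    - [[0,0,0],[0,0,-5],0]
    - [[0,0,0],[0,0,-5],0]
    - [[0,0,0],[0,0,-5],0]
    - [[0,0,0],[0,0,-5],0]
    - [[0,0,-0.01],[0,0,-5],0]

```text
t: 14.35
eef_pos: [640.9, 35.1, 169.7]
tcp_rot: [-3.141, 0.002, 0.054]
ft_force: [-4.8, 1.6, 0.9]
opening: 0.166
grip_force: 30.0
```

Call:
move_arm:
  commands:
    - [[0,0,0],[0,0,-5],0]
    - [[0,0,0],[0,0,-5],0]
    - [[0,0,0],[0,0,-5],0]
    - [[0,0,0],[0,0,-5],0]
    - [[0,0,0],[0,0,0],0]

```text
t: 14.85
eef_pos: [640.8, 35.0, 169.5]
tcp_rot: [3.141, 0.002, -0.293]
ft_force: [-4.1, 2.0, -0.8]
opening: 0.166
grip_force: 30.0
```

Call:
move_arm:
  commands:
    - [[0,0,0],[0,0,-5],0]
    - [[0,0,0],[0,0,0],0]
    - [[0,0,0],[0,0,0],0.3]
    - [[0,0,0],[0,0,0],0.4]
    - [[0,0,0],[0,0,0],0.5]
    - [[0,0,0],[0,0,0],0.5]

```text
t: 15.45
eef_pos: [641.9, 34.5, 170.1]
tcp_rot: [-3.142, -0.001, -0.379]
ft_force: [-0.5, 0.2, -0.3]
opening: 0.445
grip_force: 0.0
```

Call:
move_arm:
  commands:
    - [[0,0,1],[0,0,0],0.5]
    - [[0,0,4],[0,0,0],0.5]
    - [[0,0,5],[0,0,0],0.5]
    - [[-3,-1,3],[0,0,0],0.5]
    - [[-4,-2,0],[0,0,0],0.5]
    - [[-4,-4,0],[0,0,0],0.5]
    - [[-3,-4,0],[0,0,0],0.5]
    - [[-2,-4,0],[0,0,0],0.5]
    - [[-1,-4,0],[0,0,0],0.5]
    - [[0,0,0],[0,0,0],0.5]

```text
t: 16.45
eef_pos: [475.3, -154.3, 301.1]
tcp_rot: [3.141, -0.002, -0.383]
ft_force: [0.4, 0.4, 0.4]
opening: 0.497
grip_force: 0.0
```

```bash
python3 - <<'E'
from h import *
s=state();print(s['t'],s['eef_pos'],s['ft_force'],s['opening'])
a=read_camera('scene');b=read_camera('top')
cv2.imwrite('pics/s4.png',np.hstack([cv2.resize(a[160:310,190:340],(400,400),interpolation=2),cv2.resize(b[100:250,170:320],(400,400),interpolation=2)]))
E
```

```text
16.45 [ 475.31311548 -154.28177486  301.06123584] [0.39966093 0.43738948 0.37755955] 0.4966433834832296
```

View pics/s4.png

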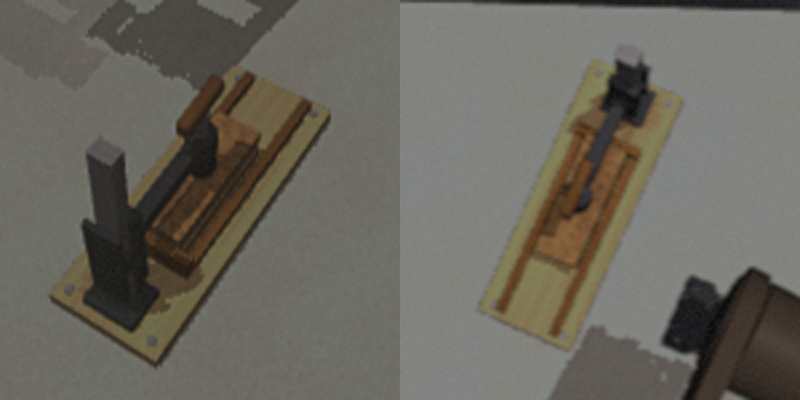

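The case is at the stop, the handle now lies along the arm (left panel about (200,105)), and the gripper is clear. Handing in.

```bash
python3 -c "
from cell import env
print(env.job_done())"
```

```text
the job is handed in; nothing more can be done
None
```

I slid the case up against the end stop, pressed the jaw down until the arm bound, turned the handle about 100° clockwise, and let go. The job is handed in at about 16.5 s. I didn't measure the clamping force: I take it as tight from the estimated handle angle (about 1.55 rad) and the arm stiffening under about 23 N. I never touched the mug, stapler or round case.

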